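# Wedge up the setting plate and hold it

## Task

Take the wedge by its grip block, slide it nose first along the bench into the open front of the stand and under the steel plate, until the plate's front edge just lifts clear of the rails: about 3 mm, evenly across the edge, its back edge still resting on the rails. Lift the plate with the wedge alone, never with the fingers, and leave the small tin, pot and collet round the work where they are. Finish while still gripping the wedge, holding it there with the plate raised.

Things in the scene. Friction and masses are not known exactly. Their poses are not given: they have to be found in the camera images.
- stand: heavy dark steel stand, fixed, 86 mm long (x), 116 mm wide (y). Origin: on the bench, below the middle of the plate's seat; +x points from the open front (x = -34 mm) to the stop bar at the back (its face at x = +34 mm, 24 mm high). Two rails along x, tops 14 mm above the bench, leave a channel 64 mm wide with the bench as its floor; lips on the rails keep the plate in sideways
- plate: ground steel plate, 95 x 65 x 14 mm, about 0.6 kg (varies), loose, lying across the stand's rails before the stop bar with 1 to 2 mm play. Origin: centre of its underside, 14 mm above the bench while down; x along its 95 mm side (across the channel), y towards its front edge (the stand's open front)
- plate_front_left (a point): point on the plate's lower front edge, 40 mm to the left of its middle (looking into the stand); 14 mm above the bench while the plate is down, 17 mm when raised by 3 mm
- plate_front_right (a point): same, 40 mm to the right of the middle
- wedge_grip (a point): centre of the grip block of the loose grey metal wedge (0.14 kg, 102 mm long, 40 mm wide, lying on the bench), 36 mm above its flat underside. The block stands on the heel, 24 mm along x, 18 mm along y (grip across this), from 20 to 52 mm above the underside. Axes: x towards the thin nose, y across, z up. The heel ends 16 mm behind this point
- wedge_nose (a point): middle of the wedge's nose at its underside, 86 mm ahead (x) of and 36 mm below the grip centre; same axes. The nose is 3 mm thick; the top rises 1 in 4 over 68 mm to 20 mm, then is flat. It meets the plate's front edge when the nose is 44 mm under that edge; each further 4 mm lifts the edge by 1 mm
- tin: small round lidded white tin, 35 mm wide, 16 mm high, a bystander; origin at the centre of its underside
- pot: small black screw-top pot, 41 mm wide, 44 mm high, a bystander; origin at the centre of its underside
- collet: small brass lathe collet standing on its tail, 23 mm wide, 32 mm high, a bystander; origin at the centre of its underside
There are look-alikes about, which are no part of the job. Leave any pink look-alike of the plate alone.

How it is judged (in metres and radians):
On the way:
1. the wedge's nose is under the plate's front edge, the plate still down on the rails (x of wedge_nose in the frame of stand above -0.022 m and z of wedge_nose in the frame of stand below 0.01 m and y of wedge_nose in the frame of stand between -0.016 and 0.016 m and height (world z) of each of plate_front_left, plate_front_right below 0.0152 m), for 0.1 s.
At the end, for the whole second after the job is handed in: both ends of the plate's front edge stand 1.5 to 5 mm above the rail tops, at rest, carried by the wedge (over 0.5 N) with the back of the plate still on the stand; the wedge lies flat under the plate and is still gripped (over 3 N); no part of the robot touches the plate (height (world z) of plate_front_left between 0.0155 and 0.019 m and height (world z) of plate_front_right between 0.0155 and 0.019 m and contact force between wedge and plate above 0.5 N and contact force between plate and stand above 0.3 N and contact force between the fingers and wedge above 3 N and contact force between each of the arm, the fingers and plate below 0.1 N and horizontal distance between plate and stand below 0.008 m and x of wedge_nose in the frame of stand above 0 m and z of wedge_nose in the frame of stand below 0.008 m and angle between wedge_grip's own z axis and vertical below 0.12 rad and linear speed of plate below 0.01 m/s); the arm keeps its last pose, push and grip.
It fails at once if the robot presses on the plate with its fingers or arm (contact force between any of the fingers, the arm and plate above 3 N).
It fails at once if the tin, the pot or the collet is shifted more than 25 mm (distance of any of tin, pot, collet from where it was at the start of the episode above 0.025 m).
It also fails if it takes over 45 s, if anything falls off the work surface, if the arm or the gripper's body presses on something with over 40 N, if the wrist force passes 120 N, or if a joint passes its speed limit or range.

## Robot

A 6-joint arm with a two-finger parallel gripper is mounted at the origin on a cart in front of the work surface, level with it; the furniture and walls round the work are solid. World frame = base frame: x ahead of the robot, y to its left, z up, the work surface at z = 0. Lengths are in mm, angles in rad, forces in N, time in s.
With the tool pointing down it reaches from about 350 to 875 mm from the base axis. Payload 4.2 kg.
Tool frame: the origin (TCP) lies midway between the tips of the shut fingers; the grasp point (between the pads) lies 19 mm behind it (arm.tcp_to_grasp is the distance from the TCP to the grasp point, in mm); z points along the fingers, y is the line along which they close (so a half turn about z gives the same grasp; the last joint's range is limited). The gripper opens to 85 mm and grips with 20 to 120 N. Pads are 22 mm wide; open, the fingers measure 114 mm over their backs; the gripper's body (76 mm by 85 mm) begins 54 mm behind the grasp point. The pads swing forward as they close: fully open they stand 13 mm farther back than shut.
Start: joints at [0.259, 0.385, 0.008, 0, -1.194, -0.259], TCP at [624.979, 0.025, 201.912] pointing down, gripper open.
Joint ranges: [-3.14, 3.14], [-1.21, 2.06], [-1.07, 1.41], [-3.16, 2.05], [-2.99, -0.16], [-3.1, 3.1]. Speed limits (rad/s): [2.79, 2.79, 3.14, 3.14, 3.14, 3.14].

## Interface

Orientations are given as a unit quaternion [x, y, z, w].
In Python, from bench import arm, imaging, job, models gives the robot as it stands.
- The arm moves only by the tool arm_command, never from a script. Its argument "rows" is a list of rows, each an object with "grip": the opening, from 0 (shut) to 1 (fully open); "linear": the shift along the tool's x, y, z in mm, a list of three; "rot": the turn, a rotation vector about the tool's x, y, z in rad, a list of three. In form: [{"grip": grip, "linear": [tx, ty, tz], "rot": [rx, ry, rz]}, ...]. A call has 1 to 10 rows; each row is the pose to reach, as a shift and turn from the pose commanded when the call began, along the tool's axes at that moment; what a row does not reach only later rows make up. A row lasts 1/8 s, in which the tool goes at most 62.5 mm and 10.7 degrees, less where a joint would pass 70% of its speed; a pose out of reach is approached as far as the arm can. A call with a gripper value outside its range is refused whole. The fingers move at their own pace and stop on an object; the grip force is fixed at half the most. Time passes only in rows, so rows that repeat a pose let the fingers close. It gives the time, the measured TCP pose, the force, the opening and the grip force at its end, in the units of the state.
- arm.read_state(): the state, without advancing time (a new reading comes with each control period).
- imaging.get_image(name): name is "scene" or "side" or "wrist"; returns a dict with "frame" (384x512x3 uint8, red, green, blue), "fx", "fy", "cx", "cy" (pixels), "k1" (the pictures are not rectified: a ray, as slopes to the right and down, at radius r is drawn at 1 + k1 r^2 times it, then the intrinsics apply), "extrinsics" (4x4, takes a point from world to camera coordinates); the wrist camera has in their place "T_tool_cam" (4x4, takes a point from camera to tool coordinates, whose origin is the TCP and whose axes are the flange's). Camera axes: x right, y down, z forward; pixel columns grow to the right and rows downward; lengths in mm; the calibration is good to about 2 mm. A picture is of the moment at which its call begins: read the wrist's pose just before it. There is no depth.
- job.job_done(): hands the job in; it is judged then, once.
Trained networks look in a picture, given as the dict that the camera call returned (one of the last four; its "shot" number tells which), for a name from the list of things; names that differ only in an ending like _2 or _b are one class to them, and where a whole thing is asked for, a point or a joint stands for the part that bears it (a point fixed in the world has none). Each returns a list of dicts, best first, with "score" (0 to 1); they miss things now and then, are a little off and sometimes report something else, mostly with a low value. They report only what shows in the picture. A call takes as long as a camera call. They do not tell look-alikes from the thing itself.
- models.spot_in(picture, query): "rect" ([left, top, right, bottom] in pixels, round what is visible of it).
- models.tip_of(picture, query): "pixel" ([column, row] in pixels: a listed point, or the origin of a listed thing).
The state is a dict: "clock": time; "joints": joint angles; "joint_vel": joint speeds; "joint_efforts": joint torques, N m; "position": TCP position; "ee_rot": TCP orientation; "contact_force": force on the tool from outside, world axes, zero at the start; "wrist_torque": the same for the moment, N m; "gripper_width": finger opening in mm; "grasp_force": force on a finger pad.
Only numpy, scipy, OpenCV 4.12 (cv2) and the standard library are available. Lean on these libraries where they do the work, as an engineer would, in place of code of your own. Each camera call takes 0.05 s, during which the arm holds its last target. There are 200 camera calls.

## Working session

There is one attempt and no reset: what is moved stays moved. The work goes in short steps, Python scripts to look and compute and a tool call to move; the robot and the scene stay as the last step left them, time stands still between calls to the robot, and variables do not carry over. Pictures are saved under pics/ and viewed, at most 10 in all, crops included, and the job is handed in when it is done.

Besides the shell and the picture viewer there is one more tool, called after ">>>" in YAML: its name, and indented under it one key for each argument. arm_command: Moves the arm, as the interface text tells. Its arguments: {"type":"object","properties":{"rows":{"type":"array"}},"required":["rows"]}

```bash
ls; mkdir -p pics
cat > h.py <<'E'
import numpy as np,cv2
from bench import arm,imaging,job,models
from scipy.spatial.transform import Rotation as R
def cam(p,st=None):
    if 'extrinsics' in p: return np.linalg.inv(np.array(p['extrinsics']))
    T=np.eye(4);T[:3,:3]=R.from_quat(st['ee_rot']).as_matrix();T[:3,3]=st['position']
    return T@np.array(p['T_tool_cam'])
def ray(p,px,st=None):
    d=np.array([(px[0]-p['cx'])/p['fx'],(px[1]-p['cy'])/p['fy']]);u=d.copy()
    for _ in range(20): u=d/(1+p['k1']*(u@u))
    T=cam(p,st);return T[:3,3],T[:3,:3]@np.array([u[0],u[1],1])
def at(p,px,z,st=None):
    o,d=ray(p,px,st);return (o+d*(z-o[2])/d[2])
def proj(p,X,st=None):
    c=np.linalg.inv(cam(p,st))@np.append(X,1);u=c[:2]/c[2];u=u*(1+p['k1']*(u@u))
    return u*[p['fx'],p['fy']]+[p['cx'],p['cy']]
def save(p,n): cv2.imwrite('pics/'+n,p['frame'][...,::-1])
E
python3 - <<'E'
from h import *
ims=[]
Z=dict(stand=0,plate=14,plate_front_left=14,plate_front_right=14,wedge_grip=36,wedge_nose=0,tin=0,pot=0,collet=0)
for c in ['scene','side','wrist']:
    s=arm.read_state();p=imaging.get_image(c);save(p,c+'0.png');ims.append(p['frame'])
    print(c)
    for n,z in Z.items():
        print(n,[(round(d['score'],2),np.round(d['pixel']).tolist(),np.round(at(p,d['pixel'],z,s)).tolist()) for d in models.tip_of(p,n)[:3]])
cv2.imwrite('pics/both.png',cv2.resize(np.vstack([np.hstack(ims[:2]),np.hstack([ims[2],ims[2]*0])]),(800,600))[...,::-1])
print(s)
E
```

```text
pics
scene
stand [(0.57, [305.0, 215.0], [577.0, -176.0, -0.0])]
plate [(0.92, [297.0, 257.0], [426.0, -298.0, 14.0]), (0.86, [305.0, 218.0], [558.0, -196.0, 14.0])]
plate_front_left [(0.72, [292.0, 215.0], [537.0, -158.0, 14.0]), (0.62, [297.0, 246.0], [456.0, -266.0, 14.0])]
plate_front_right [(0.91, [308.0, 229.0], [533.0, -236.0, 14.0]), (0.84, [279.0, 262.0], [374.0, -279.0, 14.0])]
wedge_grip [(0.7, [205.0, 170.0], [426.0, 201.0, 36.0])]
wedge_nose [(0.78, [221.0, 188.0], [435.0, 117.0, -0.0])]
tin []
pot [(0.65, [338.0, 266.0], [507.0, -394.0, 0.0]), (0.49, [182.0, 159.0], [414.0, 363.0, -0.0])]
collet [(0.46, [246.0, 207.0], [448.0, -18.0, 0.0])]
side
stand [(0.52, [234.0, 175.0], [577.0, -198.0, 0.0])]
plate [(0.68, [237.0, 172.0], [568.0, -195.0, 14.0]), (0.65, [285.0, 165.0], [419.0, -276.0, 14.0]), (0.52, [236.0, 177.0], [564.0, -169.0, 14.0])]
plate_front_left [(0.83, [272.0, 169.0], [458.0, -241.0, 14.0]), (0.56, [243.0, 183.0], [534.0, -142.0, 14.0])]
plate_front_right [(0.92, [253.0, 166.0], [523.0, -243.0, 14.0]), (0.91, [295.0, 174.0], [377.0, -231.0, 14.0]), (0.69,
[... 693 characters left out ...]
 3.84702554e-01,  7.90782786e-03, -8.23098587e-06,
       -1.19400877e+00, -2.58604335e-01]), 'joint_vel': array([-1.56334504e-03,  9.99455344e-04,  1.14876828e-04, -4.37653678e-04,
        2.03978730e-03, -5.82198318e-05]), 'joint_efforts': array([ 7.23865196e-04, -3.92099226e+01,  1.88616711e+01,  4.19069096e+00,
       -3.16420610e-04,  1.35184305e-05]), 'position': array([6.24979136e+02, 2.61078076e-02, 2.01912381e+02]), 'ee_rot': array([-7.07103285e-01,  7.07110277e-01,  5.10995623e-06, -1.17423241e-06]), 'contact_force': array([ 0.28142296,  0.05028661, -1.00230191]), 'wrist_torque': array([-0.02200974,  0.01889905, -0.00655053]), 'grasp_force': 0.0, 'gripper_width': 85.29826863470788}
```

View pics/both.png

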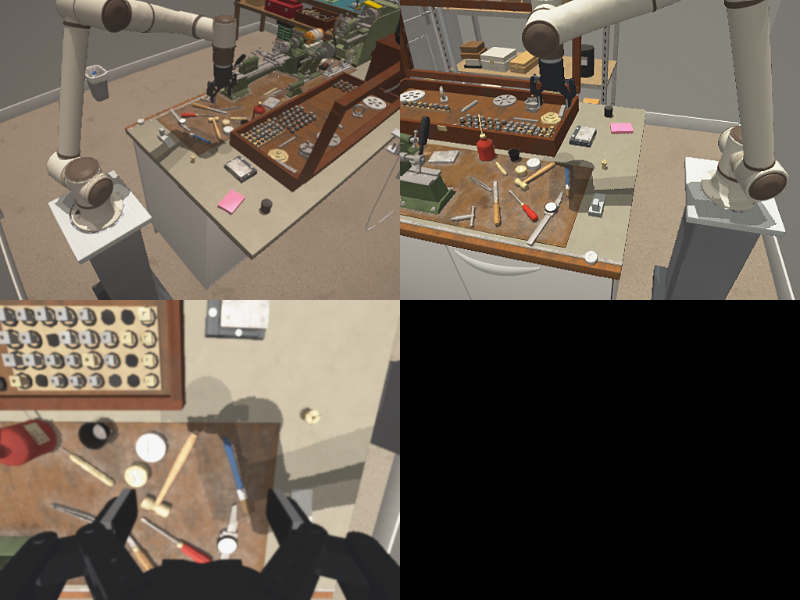

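Plate candidates: the grey one in the stand (scene px 305,218) and a pink one (297,257). The grey one on the rails is the one meant, and the pink is the look-alike. The wedge's nose points towards -y, near (435, 120). The stand's open front faces the robot. I'll go above the wedge for a close look.

>>> arm_command:
  rows:
    - {"grip": 1, "linear": [-45, 48, 0], "rot": [0, 0, 0]}
    - {"grip": 1, "linear": [-90, 96, 0], "rot": [0, 0, 0]}
    - {"grip": 1, "linear": [-140, 144, 0], "rot": [0, 0, 0]}
    - {"grip": 1, "linear": [-190, 190, 0], "rot": [0, 0, 0]}
    - {"grip": 1, "linear": [-190, 190, 0], "rot": [0, 0, 0]}
    - {"grip": 1, "linear": [-190, 190, 0], "rot": [0, 0, 0]}
    - {"grip": 1, "linear": [-190, 190, 0], "rot": [0, 0, 0]}

```text
clock: 2.38
position: [435.3, 189.8, 202.0]
ee_rot: [-0.707, 0.707, -0.0, 0.0]
contact_force: [-0.8, -1.0, 1.1]
gripper_width: 85.4
grasp_force: 0.0
```

Run:
```python
from h import *
s=arm.read_state();p=imaging.get_image('wrist')
print(s['position'],s['clock'])
for n,z in dict(wedge_grip=36,wedge_nose=0,tin=0,collet=0).items():
    print(n,[(round(d['score'],2),np.round(d['pixel']).tolist(),np.round(at(p,d['pixel'],z,s),1).tolist()) for d in models.tip_of(p,n)[:3]])
print(models.spot_in(p,'wedge_grip')[:2])
cv2.imwrite('pics/w1.png',cv2.resize(p['frame'],(800,600))[...,::-1])
```

```text
[435.34485751 189.80076934 202.02317946] 2.375
wedge_grip [(0.74, [254.0, 184.0], [441.0, 210.9, 36.0])]
wedge_nose [(0.9, [252.0, 106.0], [443.7, 119.4, 0.0])]
tin [(0.81, [273.0, 282.0], [413.4, 379.9, 0.0])]
collet []
[{'rect': [240.7, 111.2, 276.3, 198.8], 'score': 0.69}]
```

View pics/w1.png

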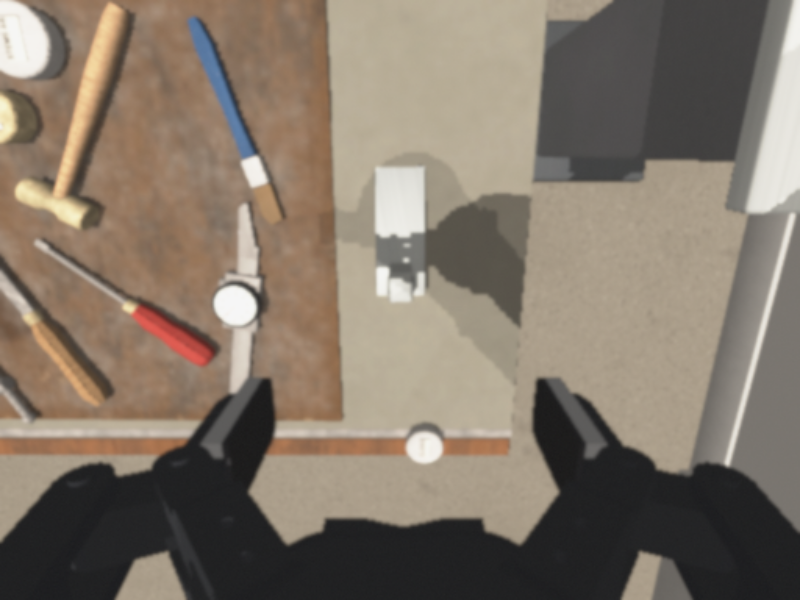

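The wedge is at about px (400,235), nose up in the picture and nearly parallel to the tool axes. The tin is at (424,445), well clear. I'll descend halfway and look again.

>>> arm_command:
  rows:
    - {"grip": 1, "linear": [-10, -3, 45], "rot": [0, 0, 0]}
    - {"grip": 1, "linear": [-18, -6, 90], "rot": [0, 0, 0]}
    - {"grip": 1, "linear": [-18, -6, 90], "rot": [0, 0, 0]}
    - {"grip": 1, "linear": [-18, -6, 90], "rot": [0, 0, 0]}
    - {"grip": 1, "linear": [-18, -6, 90], "rot": [0, 0, 0]}

```text
clock: 3.3
position: [442.1, 208.7, 113.9]
ee_rot: [-0.707, 0.707, -0.0, 0.002]
contact_force: [-0.6, 0.2, 0.5]
gripper_width: 85.2
grasp_force: 0.0
```

Run:
```python
from h import *
s=arm.read_state();p=imaging.get_image('wrist')
print(s['position'],s['clock'])
for n,z in dict(wedge_grip=36,wedge_nose=0).items():
    print(n,[(round(d['score'],2),np.round(d['pixel']).tolist(),np.round(at(p,d['pixel'],z,s),1).tolist()) for d in models.tip_of(p,n)[:3]])
f=p['frame'].copy()
g=np.array([442,208,0.])
for X in [(12,9,52),(-12,9,52),(-12,-9,52),(12,-9,52),(86,20,0),(86,-20,0),(18,20,20),(18,-20,20),(-16,20,20),(-16,-20,20)]:
    u=proj(p,g+[X[1],-X[0],X[2]],s);cv2.circle(f,(int(round(u[0])),int(round(u[1]))),1,(255,0,0),-1)
cv2.imwrite('pics/w2.png',cv2.resize(f[:300,110:400],(773,800)[::-1] if 0 else (580,600))[...,::-1])
```

```text
[442.0917898  208.67477137 113.92133307] 3.3
wedge_grip [(0.7, [262.0, 192.0], [439.6, 211.7, 36.0])]
wedge_nose [(0.89, [261.0, 90.0], [440.3, 121.8, 0.0])]
```

View pics/w2.png

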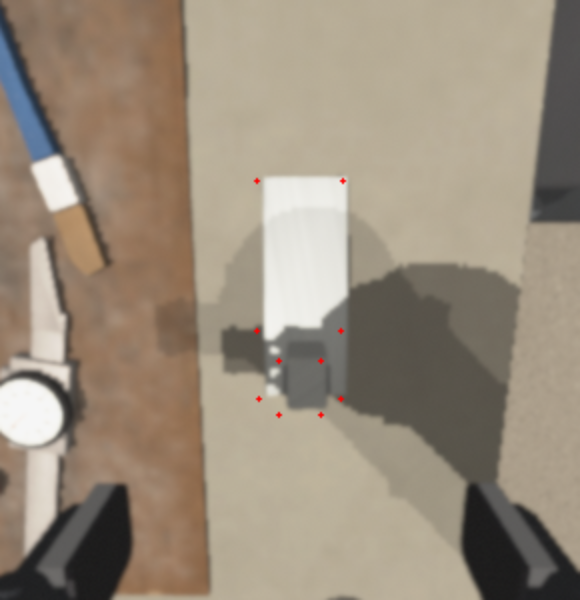

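The wedge outline sits about 3 mm in -x and 2.5 mm in -y from my overlay, so the grip is at about (439.5, 205.5) with no yaw. I'll descend and grip.

>>> arm_command:
  rows:
    - {"grip": 1, "linear": [2.5, 1.5, 45], "rot": [0, 0, 0]}
    - {"grip": 1, "linear": [2.5, 1.5, 75], "rot": [0, 0, 0]}
    - {"grip": 1, "linear": [2.5, 1.5, 87], "rot": [0, 0, 0]}
    - {"grip": 1, "linear": [2.5, 1.5, 87], "rot": [0, 0, 0]}
    - {"grip": 0, "linear": [2.5, 1.5, 87], "rot": [0, 0, 0]}
    - {"grip": 0, "linear": [2.5, 1.5, 87], "rot": [0, 0, 0]}
    - {"grip": 0, "linear": [2.5, 1.5, 87], "rot": [0, 0, 0]}
    - {"grip": 0, "linear": [2.5, 1.5, 87], "rot": [0, 0, 0]}
    - {"grip": 0, "linear": [2.5, 1.5, 87], "rot": [0, 0, 0]}
    - {"grip": 0, "linear": [2.5, 1.5, 87], "rot": [0, 0, 0]}

```text
clock: 4.7
position: [439.5, 205.5, 24.9]
ee_rot: [0.707, -0.707, 0.0, 0.0]
contact_force: [0.6, -0.7, 0.1]
gripper_width: 0.3
grasp_force: 0.0
```

The fingers closed on nothing, so I'll look.

Run:
```python
from h import *
s=arm.read_state();p=imaging.get_image('wrist');q=imaging.get_image('side');sc=imaging.get_image('scene')
for n,z in dict(wedge_grip=36,wedge_nose=0).items():
  for P in (p,q,sc):
    print(n,[(round(d['score'],2),np.round(d['pixel']).tolist(),np.round(at(P,d['pixel'],z,s),1).tolist()) for d in models.tip_of(P,n)[:3]])
c=cv2.resize(q['frame'][220:300,200:300],(400,320),interpolation=cv2.INTER_CUBIC)
d=cv2.resize(sc['frame'][130:210,150:250],(400,280),interpolation=cv2.INTER_CUBIC)
w=cv2.resize(p['frame'],(400,600)[:1]+(300,))
out=np.vstack([np.hstack([c[:300],d if d.shape[0]==300 else cv2.resize(d,(400,300))]),np.hstack([w,cv2.resize(p['frame'][150:300,150:350],(400,300))])])
cv2.imwrite('pics/w3.png',out[...,::-1])
```

```text
wedge_grip [(0.7, [262.0, 235.0], [438.0, 207.2, 36.0])]
wedge_grip [(0.59, [252.0, 264.0], [433.5, 215.9, 36.0])]
wedge_grip [(0.71, [210.0, 168.0], [447.0, 203.8, 36.0])]
wedge_nose [(0.92, [256.0, 91.0], [441.9, 121.6, 0.0])]
wedge_nose [(0.74, [257.0, 247.0], [438.3, 120.8, 0.0])]
wedge_nose [(0.72, [218.0, 188.0], [427.9, 122.2, -0.0]), (0.41, [337.0, 266.0], [504.4, -394.0, 0.0])]
```

View pics/w3.png

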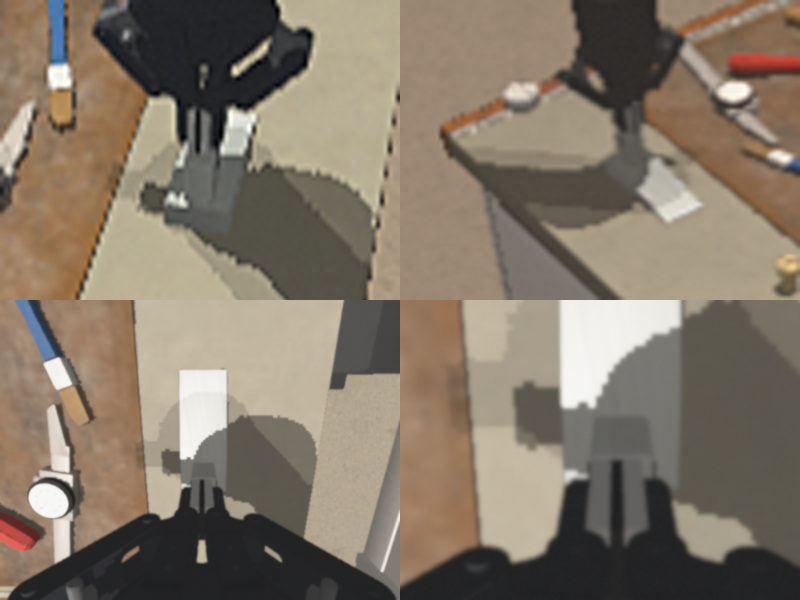

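Run:
```python
from h import *
s=arm.read_state();p=imaging.get_image('wrist');q=imaging.get_image('side')
print(cam(p,s).round(2),cam(q).round(2))
outs=[]
for P,(r0,r1,c0,c1) in ((p,(80,300,130,390)),(q,(215,285,210,293))):
  k=400/(c1-c0);f=cv2.resize(P['frame'][r0:r1,c0:c1],None,fx=k,fy=k,interpolation=cv2.INTER_CUBIC)
  def L(X,Y,col):
    a,b=[tuple(int(v) for v in (proj(P,np.array(Z,float),s)-[c0,r0])*k) for Z in (X,Y)];cv2.line(f,a,b,col,1)
  g=np.array([440,206,0.])
  W=lambda x,y,z:g+[y,-x,z]
  for z in (20,52):
    V=[W(12,9,z),W(-12,9,z),W(-12,-9,z),W(12,-9,z)]
    for i in range(4):L(V[i],V[(i+1)%4],(255,0,0))
  for a in ((12,9),(-12,9),(12,-9),(-12,-9)):L(W(*a,20),W(*a,52),(255,0,0))
  B=[W(86,20,0),W(86,-20,0),W(-16,-20,0),W(-16,20,0)]
  for i in range(4):L(B[i],B[(i+1)%4],(0,255,0))
  T=s['position'];L(T,T+[0,0,40],(0,0,255));L(T-[0,11,0],T+[0,11,0],(0,0,255))
  outs.append(cv2.resize(f,(400,340)))
cv2.imwrite('pics/w4.png',np.hstack(outs)[...,::-1])
```

```text
[[-1.0000e+00  0.0000e+00 -0.0000e+00  4.4051e+02]
 [ 0.0000e+00  9.5000e-01  3.0000e-01  1.2567e+02]
 [ 0.0000e+00  3.0000e-01 -9.5000e-01  1.9680e+02]
 [ 0.0000e+00  0.0000e+00  0.0000e+00  1.0000e+00]] [[-9.8000e-01 -1.4000e-01  1.5000e-01  3.1345e+02]
 [-2.0000e-01  5.9000e-01 -7.8000e-01  8.6449e+02]
 [ 2.0000e-02 -8.0000e-01 -6.1000e-01  7.3997e+02]
 [ 0.0000e+00  0.0000e+00  0.0000e+00  1.0000e+00]]
```

View pics/w4.png

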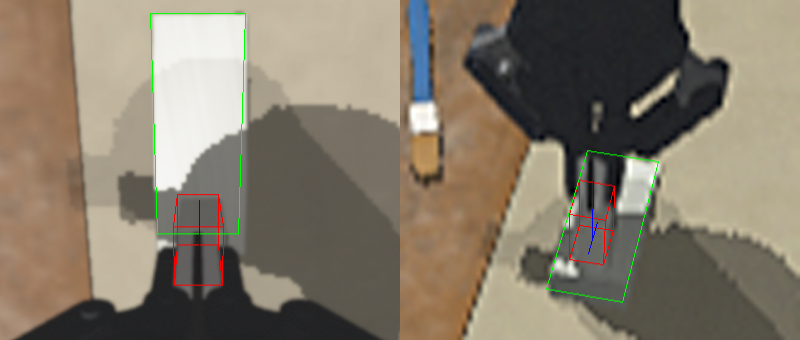

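Run:
```python
from h import *
s=arm.read_state();print({k:np.round(v,2) for k,v in s.items()})
p=imaging.get_image('wrist')
cv2.imwrite('pics/w5.png',cv2.resize(p['frame'][170:320,160:360],(800,600),interpolation=cv2.INTER_CUBIC)[...,::-1])
```

```text
{'clock': np.float64(5.25), 'joints': array([ 0.77,  0.37, -0.55, -0.  , -0.65, -0.77]), 'joint_vel': array([ 0.,  0.,  0.,  0., -0.,  0.]), 'joint_efforts': array([ -0.  , -31.74,  12.27,   2.73,  -0.  ,   0.  ]), 'position': array([439.46, 205.51,  24.89]), 'ee_rot': array([-0.71,  0.71,  0.  , -0.  ]), 'contact_force': array([-0.9 ,  1.02, -0.03]), 'wrist_torque': array([-0.01,  0.03,  0.04]), 'grasp_force': np.float64(0.0), 'gripper_width': np.float64(-0.09)}
```

View pics/w5.png

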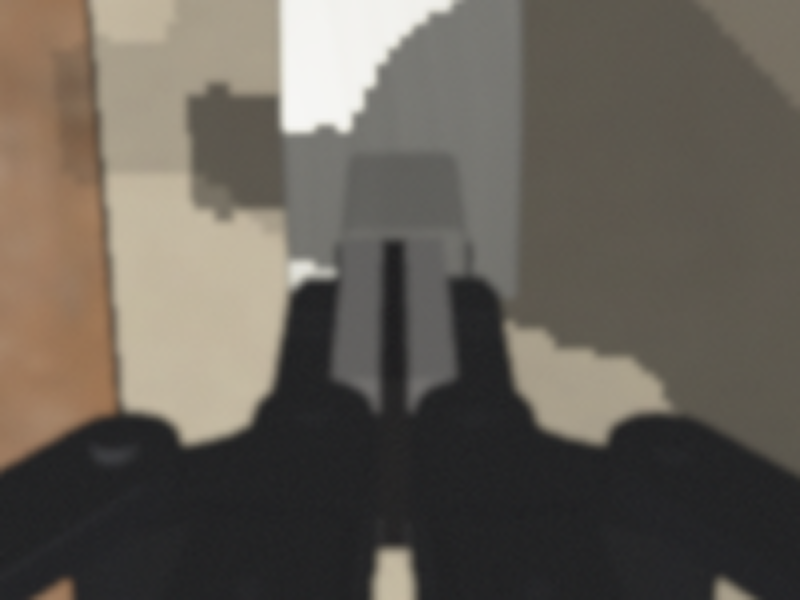

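Run:
```python
from h import *
s=arm.read_state();p=imaging.get_image('wrist');T=s['position']
for n,X in dict(shut_front=(9,-11,0),shut_front_hi=(9,-11,30),open=(42,-11,13),open_back=(42,11,13),open30=(42,-11,43),blocktop=(9,-12,27)).items(): print(n,proj(p,T+np.array(X,float),s).round())
o=cv2.imread('pics/wrist0.png')
cv2.imwrite('pics/w6.png',cv2.resize(o[200:320,300:460],(800,600)))
```

```text
shut_front [246. 209.]
shut_front_hi [243. 230.]
open [190. 217.]
open_back [193. 250.]
open30 [177. 241.]
blocktop [244. 226.]
```

View pics/w6.png

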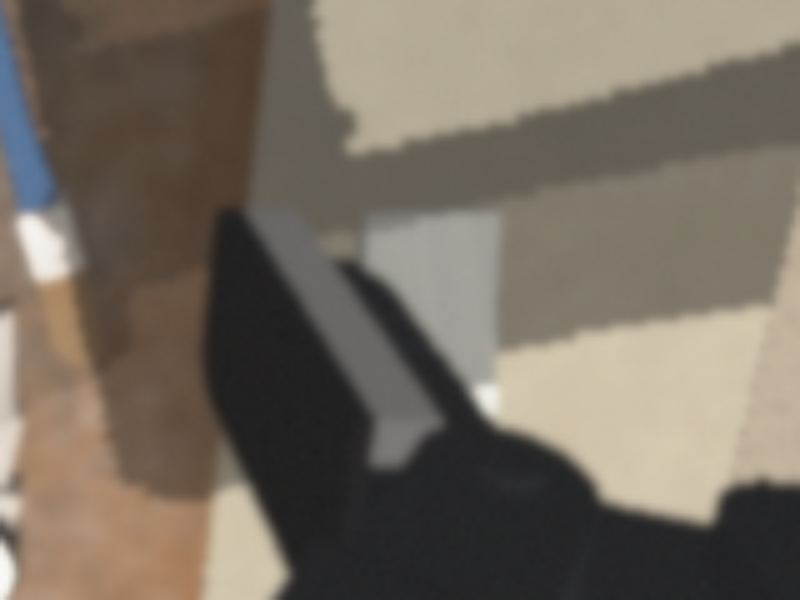

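Run:
```python
from h import *
print([a for a in dir(arm) if a[0]!='_'],arm.tcp_to_grasp)
p=imaging.get_image('wrist');print(np.round(p['T_tool_cam'],2),p['fx'],p['cx'],p['cy'],p['k1'])
```

```text
['IKError', 'read_state', 'tcp_to_grasp'] 18.700000000000003
[[  -0.     -0.95   -0.3    79.86]
 [   1.     -0.      0.     -1.02]
 [  -0.     -0.3     0.95 -171.9 ]
 [   0.      0.      0.      1.  ]] 285.4081945360376 257.9874379097844 189.02150081531207 -0.0034483870768656105
```

>>> arm_command:
  rows:
    - {"grip": 1, "linear": [0, 0, -20], "rot": [0, 0, 0]}
    - {"grip": 0.5, "linear": [0, 0, -20], "rot": [0, 0, 0]}
    - {"grip": 0.5, "linear": [0, 0, -20], "rot": [0, 0, 0]}

```text
clock: 5.78
position: [439.2, 205.3, 44.6]
ee_rot: [-0.707, 0.707, 0.0, -0.0]
contact_force: [0.1, -0.1, -0.4]
gripper_width: 42.5
grasp_force: 0.0
```

Run:
```python
from h import *
s=arm.read_state();p=imaging.get_image('wrist');q=imaging.get_image('side');print(s['position'],s['gripper_width'])
outs=[]
T=s['position'];w=s['gripper_width']/2
for P,(r0,r1,c0,c1) in ((p,(150,320,130,330+50)),(q,(205,275,215,297))):
  k=400/(c1-c0);f=cv2.resize(P['frame'][r0:r1,c0:c1],None,fx=k,fy=k,interpolation=cv2.INTER_CUBIC)
  for h,col in ((0,(0,0,255)),(20,(0,255,0)),(40,(255,0,0))):
   for X in ((w,-11,h),(w,11,h),(-w,-11,h),(-w,11,h)):
    u=(proj(P,T+np.array(X,float),s)-[c0,r0])*k;cv2.circle(f,(int(u[0]),int(u[1])),2,col,-1)
  outs.append(cv2.resize(f,(400,320)))
cv2.imwrite('pics/w7.png',np.hstack(outs)[...,::-1])
```

```text
[439.18594024 205.3439341   44.55305338] 42.54896366423539
```

View pics/w7.png

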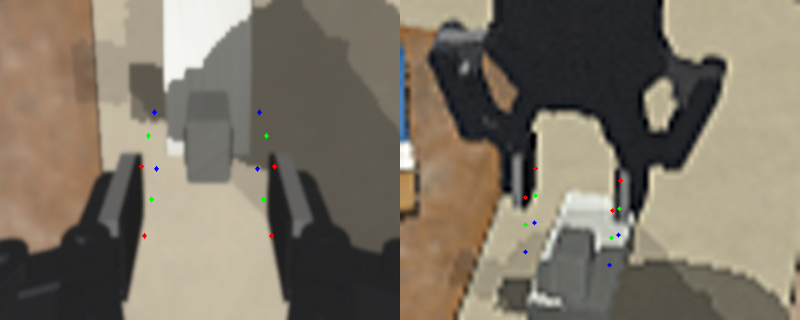

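The two views agree that the real fingertips are about 30 mm above the reported TCP, so the shut fingers ended just above the block. The block is centred between the fingers, so I'll descend further with them half open and then grip.

>>> arm_command:
  rows:
    - {"grip": 0.5, "linear": [0, 0, 25], "rot": [0, 0, 0]}
    - {"grip": 0.45, "linear": [0, 0, 40], "rot": [0, 0, 0]}
    - {"grip": 0.45, "linear": [0, 0, 47], "rot": [0, 0, 0]}
    - {"grip": 0.45, "linear": [0, 0, 47], "rot": [0, 0, 0]}
    - {"grip": 0.0, "linear": [0, 0, 47], "rot": [0, 0, 0]}
    - {"grip": 0.0, "linear": [0, 0, 47], "rot": [0, 0, 0]}
    - {"grip": 0.0, "linear": [0, 0, 47], "rot": [0, 0, 0]}
    - {"grip": 0.0, "linear": [0, 0, 47], "rot": [0, 0, 0]}

```text
clock: 6.88
position: [439.8, 205.9, -1.5]
ee_rot: [0.707, -0.707, 0.0, -0.001]
contact_force: [-1.3, 0.7, 4.2]
gripper_width: 16.8
grasp_force: 59.2
```

Gripped, with a width of 16.8 mm and 59 N. I'll lift and carry it to in front of the stand, turning about +90° about the world z axis.

>>> arm_command:
  rows:
    - {"grip": 0, "linear": [0, 0, -35], "rot": [0, 0, 0]}
    - {"grip": 0, "linear": [0, 0, -70], "rot": [0, 0, 0]}
    - {"grip": 0, "linear": [40, 5, -80], "rot": [0, 0, -0.15]}
    - {"grip": 0, "linear": [90, 10, -80], "rot": [0, 0, -0.32]}
    - {"grip": 0, "linear": [140, 15, -80], "rot": [0, 0, -0.49]}
    - {"grip": 0, "linear": [190, 20, -80], "rot": [0, 0, -0.66]}
    - {"grip": 0, "linear": [240, 25, -80], "rot": [0, 0, -0.83]}
    - {"grip": 0, "linear": [290, 30, -80], "rot": [0, 0, -1.0]}
    - {"grip": 0, "linear": [330, 35, -80], "rot": [0, 0, -1.17]}
    - {"grip": 0, "linear": [370, 40, -80], "rot": [0, 0, -1.34]}

```text
clock: 8.12
position: [399.1, -162.6, 77.6]
ee_rot: [0.993, -0.119, -0.0, -0.0]
contact_force: [1.3, 0.4, -1.4]
gripper_width: 17.0
grasp_force: 59.0
```

>>> arm_command:
  rows:
    - {"grip": 0, "linear": [4, -24, 0], "rot": [0, 0, -0.16]}
    - {"grip": 0, "linear": [4, -24, 0], "rot": [0, 0, -0.16]}
    - {"grip": 0, "linear": [4, -24, 0], "rot": [0, 0, -0.16]}
    - {"grip": 0, "linear": [4, -24, 0], "rot": [0, 0, -0.16]}

```text
clock: 8.62
position: [409.4, -138.7, 77.8]
ee_rot: [0.999, -0.042, -0.0, -0.0]
contact_force: [-1.4, -0.0, -1.9]
gripper_width: 16.8
grasp_force: 59.2
```

Run:
```python
from h import *
s=arm.read_state();p=imaging.get_image('wrist')
print(s['position'],R.from_quat(s['ee_rot']).as_matrix().round(3).tolist(),s['clock'],s['gripper_width'])
for n,z in dict(stand=0,plate=14,plate_front_left=14,plate_front_right=14,wedge_grip=s['position'][2]+37.5,wedge_nose=s['position'][2]+1.5).items():
    print(n,[(round(d['score'],2),np.round(d['pixel']).tolist(),np.round(at(p,d['pixel'],z,s),1).tolist()) for d in models.tip_of(p,n)[:3]])
cv2.imwrite('pics/w8.png',cv2.resize(p['frame'],(800,600),interpolation=cv2.INTER_CUBIC)[...,::-1])
```

```text
[ 409.3987793  -138.73523156   77.78289732] [[0.996, -0.084, -0.001], [-0.084, -0.996, 0.0], [-0.001, -0.0, -1.0]] 8.625 16.826827455616968
stand []
plate [(0.69, [432.0, 152.0], [432.5, -288.5, 14.0])]
plate_front_left [(0.78, [386.0, 125.0], [458.3, -248.5, 14.0]), (0.6, [260.0, 32.0], [534.1, -152.8, 14.0])]
plate_front_right [(0.93, [406.0, 204.0], [388.1, -269.7, 14.0]), (0.61, [371.0, 27.0], [530.5, -234.2, 14.0])]
wedge_grip [(0.93, [258.0, 259.0], [405.8, -140.4, 115.3])]
wedge_nose [(0.76, [255.0, 89.0], [493.1, -146.0, 79.3])]
```

View pics/w8.png

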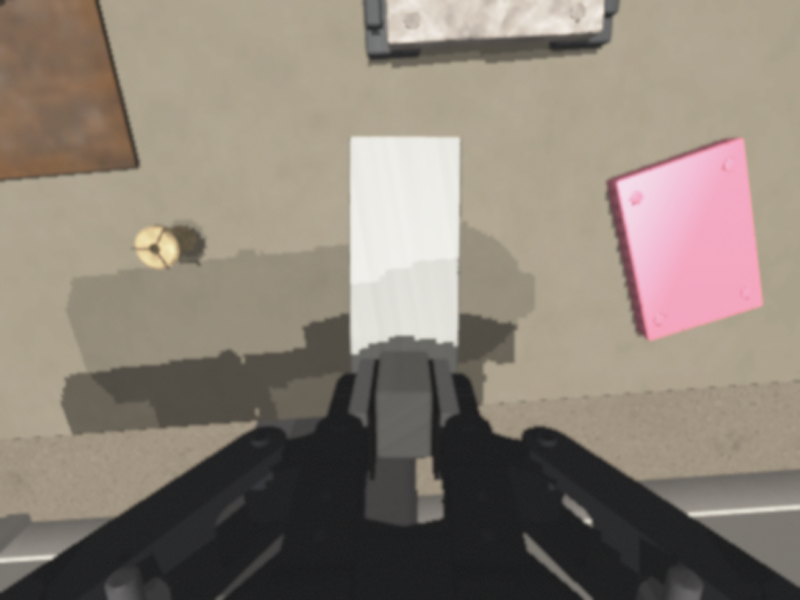

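I had the wrong sign in y. The plate in the stand shows at the top of the picture: its front edge runs from (388,45) to (606,38), giving a stand yaw of about -2.7°. I'll correct laterally and re-measure.

>>> arm_command:
  rows:
    - {"grip": 0, "linear": [1, 25, 0], "rot": [0, 0, -0.036]}
    - {"grip": 0, "linear": [1, 49, 0], "rot": [0, 0, -0.036]}
    - {"grip": 0, "linear": [1, 49, 0], "rot": [0, 0, -0.036]}
    - {"grip": 0, "linear": [1, 49, 0], "rot": [0, 0, -0.036]}
    - {"grip": 0, "linear": [1, 49, 0], "rot": [0, 0, -0.036]}

```text
clock: 9.6
position: [406.6, -187.4, 77.9]
ee_rot: [1.0, -0.024, 0.0, -0.0]
contact_force: [-0.4, -0.3, -0.9]
gripper_width: 16.7
grasp_force: 59.2
```

Run:
```python
from h import *
s=arm.read_state();p=imaging.get_image('wrist')
M=R.from_quat(s['ee_rot']).as_matrix();T=s['position']
print(T,np.arctan2(M[1,0],M[0,0]),s['clock'])
for n,z in dict(plate_front_left=14,plate_front_right=14,wedge_grip=T[2]+37.5,wedge_nose=T[2]+1.5).items():
    print(n,[(round(d['score'],2),np.round(d['pixel']).tolist(),np.round(at(p,d['pixel'],z,s),1).tolist(),(M.T@(at(p,d['pixel'],z,s)-T)).round(1).tolist()) for d in models.tip_of(p,n)[:3]])
f=p['frame'][:50,150:400];cv2.imwrite('pics/w9.png',cv2.resize(f,(800,160),interpolation=cv2.INTER_CUBIC)[...,::-1])
g=cv2.cvtColor(p['frame'],cv2.COLOR_RGB2GRAY).astype(int)
for c in (210,230,256,280,300,320): print(c,g[4:48:2,c].tolist())
```

```text
[ 406.63528588 -187.36333971   77.93345356] -0.047676114225021736 9.6
plate_front_left [(0.87, [200.0, 31.0], [534.7, -152.5, 14.0], [126.3, -40.9, 63.9])]
plate_front_right [(0.73, [353.0, 208.0], [388.9, -272.7, 14.0], [-13.7, 86.1, 63.9]), (0.66, [310.0, 27.0], [533.3, -233.6, 14.0], [128.7, 40.2, 63.9])]
wedge_grip [(0.84, [259.0, 262.0], [401.7, -189.2, 115.4], [-4.9, 2.1, -37.5])]
wedge_nose [(0.92, [260.0, 86.0], [491.8, -194.3, 79.4], [85.4, 2.9, -1.5])]
210 [209, 208, 206, 211, 216, 219, 221, 222, 223, 220, 211, 159, 90, 71, 47, 45, 71, 98, 106, 143, 162, 163]
230 [205, 203, 203, 206, 206, 208, 206, 196, 186, 182, 174, 127, 82, 77, 77, 80, 96, 101, 127, 160, 163, 162]
256 [227, 228, 224, 225, 225, 218, 208, 200, 200, 202, 194, 120, 78, 77, 78, 79, 88, 99, 100, 132, 163, 162]
280 [217, 217, 216, 216, 216, 216, 220, 229, 230, 223, 200, 113, 74, 77, 79, 81, 96, 100, 111, 155, 164, 165]
300 [203, 202, 197, 180, 182, 184, 212, 220, 221, 225, 208, 111, 77, 62, 45, 47, 79, 99, 133, 163, 163, 162]
320 [203, 204, 215, 224, 225, 215, 200, 193, 198, 194, 152, 109, 111, 96, 57, 55, 93, 115, 155, 163, 162, 163]
```

>>> arm_command:
  rows:
    - {"grip": 0, "linear": [0, 1, 35], "rot": [0, 0, -0.02]}
    - {"grip": 0, "linear": [0, 1, 65], "rot": [0, 0, -0.02]}
    - {"grip": 0, "linear": [0, 1, 77], "rot": [0, 0, -0.02]}
    - {"grip": 0, "linear": [0, 1, 80], "rot": [0, 0, -0.02]}
    - {"grip": 0, "linear": [0, 1, 80], "rot": [0, 0, -0.02]}
    - {"grip": 0, "linear": [0, 1, 80], "rot": [0, 0, -0.02]}

```text
clock: 10.6
position: [407.4, -188.9, -1.4]
ee_rot: [1.0, -0.014, 0.001, 0.0]
contact_force: [-0.4, 0.1, -0.8]
gripper_width: 16.8
grasp_force: 59.2
```

Run:
```python
from h import *
s=arm.read_state()
M=R.from_quat(s['ee_rot']).as_matrix();T=s['position']
print(T,np.arctan2(M[1,0],M[0,0]),s['clock'],s['contact_force'],s['wrist_torque'])
for c in('wrist','side','scene'):
  p=imaging.get_image(c)
  for n,z in dict(plate_front_left=14,plate_front_right=14,wedge_nose=0).items():
    print(n,[(round(d['score'],2),np.round(d['pixel']).tolist(),(M.T@(at(p,d['pixel'],z,s)-T)).round(1).tolist()) for d in models.tip_of(p,n)[:3]])
```

```text
[ 407.44248482 -188.91604205   -1.42615   ] -0.028189205091785876 10.6 [-0.42373363  0.10784381 -0.80077439] [-0.00358914  0.01751923 -0.01400894]
plate_front_left [(0.93, [362.0, 146.0], [54.0, 59.2, -15.3])]
plate_front_right [(0.72, [384.0, 256.0], [-14.7, 80.1, -15.4])]
wedge_nose [(0.82, [259.0, 93.0], [81.8, 2.3, -1.3])]
plate_front_left [(0.65, [245.0, 183.0], [118.9, -52.8, -15.2]), (0.57, [272.0, 171.0], [50.1, 40.2, -15.3])]
plate_front_right [(0.8, [252.0, 170.0], [113.2, 29.2, -15.2]), (0.72, [291.0, 169.0], [-11.6, 69.8, -15.4])]
wedge_nose [(0.71, [260.0, 180.0], [81.4, -3.2, -1.3])]
plate_front_left [(0.85, [293.0, 246.0], [41.7, 70.2, -15.3]), (0.69, [291.0, 212.0], [131.3, -46.3, -15.2])]
plate_front_right [(0.96, [307.0, 225.0], [135.8, 30.0, -15.2]), (0.94, [284.0, 265.0], [-28.2, 107.4, -15.5])]
wedge_nose [(0.76, [286.0, 232.0], [71.9, 2.0, -1.3])]
```

Gap to the edge is about 41 mm. I'll slide 75 mm so the nose is about 33 mm under, with the plate still down.

>>> arm_command:
  rows:
    - {"grip": 0, "linear": [15, 0, 0], "rot": [0, 0, 0]}
    - {"grip": 0, "linear": [30, 0, 0], "rot": [0, 0, 0]}
    - {"grip": 0, "linear": [42, 0, 0], "rot": [0, 0, 0]}
    - {"grip": 0, "linear": [51, 0, 0], "rot": [0, 0, 0]}
    - {"grip": 0, "linear": [58, 0, 0], "rot": [0, 0, 0]}
    - {"grip": 0, "linear": [65, 0, 0], "rot": [0, 0, 0]}
    - {"grip": 0, "linear": [70, 0, 0], "rot": [0, 0, 0]}
    - {"grip": 0, "linear": [75, 0, 0], "rot": [0, 0, 0]}
    - {"grip": 0, "linear": [75, 0, 0], "rot": [0, 0, 0]}
    - {"grip": 0, "linear": [75, 0, 0], "rot": [0, 0, 0]}

```text
clock: 12.45
position: [478.6, -191.3, -1.7]
ee_rot: [1.0, -0.014, -0.003, -0.0]
contact_force: [-4.7, 0.4, 10.8]
gripper_width: 16.8
grasp_force: 61.1
```

Run:
```python
from h import *
s=arm.read_state()
M=R.from_quat(s['ee_rot']).as_matrix();T=s['position']
p=imaging.get_image('wrist')
print(s['contact_force'],s['wrist_torque'])
for n in ('plate_front_left','plate_front_right'):
    print(n,[(round(d['score'],2),np.round(d['pixel']).tolist(),(M.T@(at(p,d['pixel'],14,s)-T)).round(1).tolist()) for d in models.tip_of(p,n)[:3]])
g=cv2.cvtColor(p['frame'],cv2.COLOR_RGB2GRAY).astype(int)
save(p,'w10.png')
for z in (14,28): print([proj(p,T+M@np.array([x,0,T[2]-z]),s).round().tolist() for x in (45,50,55)])
for c in (215,256,300): print(c,g[80:180:4,c].tolist())
```

```text
[-4.67820571  0.35264852 10.75159997] [0.08037017 1.59904436 0.01817   ]
plate_front_left [(0.75, [180.0, 143.0], [55.4, -40.8, -16.0]), (0.59, [351.0, 253.0], [-12.7, 59.5, -15.6])]
plate_front_right [(0.95, [374.0, 338.0], [-79.6, 82.0, -15.2])]
[[255.0, 162.0], [255.0, 153.0], [255.0, 144.0]]
[[254.0, 168.0], [254.0, 158.0], [254.0, 148.0]]
215 [197, 224, 212, 217, 214, 213, 216, 216, 214, 208, 203, 198, 194, 193, 195, 195, 197, 169, 165, 164, 164, 153, 141, 140, 141]
256 [186, 172, 170, 187, 209, 211, 213, 207, 219, 220, 222, 231, 224, 227, 221, 206, 203, 194, 231, 237, 238, 237, 233, 225, 223]
300 [203, 202, 203, 198, 196, 199, 215, 206, 210, 223, 217, 214, 204, 198, 220, 229, 225, 207, 165, 165, 162, 144, 143, 143, 141]
```

The nose is about 31 mm under the edge and pressing lightly on the bench. I'll ease up slightly and advance to contact.

>>> arm_command:
  rows:
    - {"grip": 0, "linear": [0, 0, -0.7], "rot": [0, 0, 0]}
    - {"grip": 0, "linear": [4, 0, -0.7], "rot": [0, 0, 0]}
    - {"grip": 0, "linear": [8, 0, -0.7], "rot": [0, 0, 0]}
    - {"grip": 0, "linear": [8, 0, -0.7], "rot": [0, 0, 0]}
    - {"grip": 0, "linear": [8, 0, -0.7], "rot": [0, 0, 0]}

```text
clock: 13.22
position: [490.4, -191.2, -1.5]
ee_rot: [1.0, -0.014, 0.001, 0.0]
contact_force: [-0.1, -0.4, 0.3]
gripper_width: 16.9
grasp_force: 59.6
```

>>> arm_command:
  rows:
    - {"grip": 0, "linear": [3, 0, 0], "rot": [0, 0, 0]}
    - {"grip": 0, "linear": [6, 0, 0], "rot": [0, 0, 0]}
    - {"grip": 0, "linear": [9, 0, 0], "rot": [0, 0, 0]}
    - {"grip": 0, "linear": [9, 0, 0], "rot": [0, 0, 0]}
    - {"grip": 0, "linear": [9, 0, 0], "rot": [0, 0, 0]}

```text
clock: 13.85
position: [494.6, -191.3, -1.6]
ee_rot: [1.0, -0.015, -0.004, -0.0]
contact_force: [-8.4, 0.1, 7.6]
gripper_width: 16.7
grasp_force: 60.7
```

```bash
cat > edge.py <<'E'
from h import *
s=arm.read_state()
M=R.from_quat(s['ee_rot']).as_matrix();T=s['position']
print(T.round(1),s['clock'],s['contact_force'].round(1),s['wrist_torque'].round(2),M[:,2].round(4))
p=imaging.get_image('wrist')
for n in ('plate_front_left','plate_front_right','wedge_nose'):
    print(n,[(round(d['score'],2),np.round(d['pixel'],1).tolist(),(M.T@(at(p,d['pixel'],14,s)-T)).round(1).tolist()) for d in models.tip_of(p,n)[:2]])
g=cv2.GaussianBlur(cv2.cvtColor(p['frame'],cv2.COLOR_RGB2GRAY),(3,3),0).astype(int)
for c in (190,205,215,300,310,325):
    d=abs(np.diff(g[130:215,c]));r=130+np.argsort(d)[::-1][:3];print(c,r.tolist(),[(M.T@(at(p,(c,k+.5),28,s)-T))[0].round(1) for k in r])
save(p,'e%d.png'%(s['clock']*100))
E
python3 edge.py
```

```text
[ 494.6 -191.3   -1.6] 13.85 [-8.4  0.1  7.6] [ 0.19  2.23 -0.02] [-7.6e-03  9.0e-04 -1.0e+00]
plate_front_left [(0.78, [183.6, 169.6], [40.6, -40.0, -15.9]), (0.6, [350.7, 271.6], [-26.0, 60.6, -15.5])]
plate_front_right [(0.78, [326.4, 171.1], [39.8, 40.3, -15.9])]
wedge_nose [(0.48, [187.2, 169.2], [40.9, -37.9, -15.9])]
190 [175, 176, 174] [np.float64(41.0), np.float64(40.4), np.float64(41.5)]
205 [175, 176, 174] [np.float64(41.0), np.float64(40.4), np.float64(41.5)]
215 [175, 176, 174] [np.float64(41.0), np.float64(40.4), np.float64(41.5)]
300 [176, 177, 175] [np.float64(40.4), np.float64(39.9), np.float64(41.0)]
310 [175, 176, 174] [np.float64(41.0), np.float64(40.4), np.float64(41.5)]
325 [176, 175, 177] [np.float64(40.4), np.float64(41.0), np.float64(39.9)]
```

In contact: nose about 45 mm under, push 8 N. I'll push on in small steps.

>>> arm_command:
  rows:
    - {"grip": 0, "linear": [3, 0, 0], "rot": [0, 0, 0]}
    - {"grip": 0, "linear": [6, 0, 0], "rot": [0, 0, 0]}
    - {"grip": 0, "linear": [9, 0, 0], "rot": [0, 0, 0]}
    - {"grip": 0, "linear": [11, 0, 0], "rot": [0, 0, 0]}
    - {"grip": 0, "linear": [11, 0, 0], "rot": [0, 0, 0]}
    - {"grip": 0, "linear": [11, 0, 0], "rot": [0, 0, 0]}

```text
clock: 14.8
position: [503.3, -191.7, -1.6]
ee_rot: [1.0, -0.015, -0.006, -0.001]
contact_force: [-12.7, 0.3, 11.5]
gripper_width: 17.3
grasp_force: 61.1
```

```bash
python3 edge.py
```

```text
[ 503.3 -191.7   -1.6] 14.8 [-12.7   0.3  11.5] [ 0.12  3.3  -0.01] [-0.012   0.0013 -0.9999]
plate_front_left [(0.75, [182.2, 187.3], [30.2, -41.6, -16.0]), (0.69, [348.3, 282.7], [-34.4, 60.0, -15.3])]
plate_front_right [(0.95, [325.2, 188.1], [29.8, 40.3, -16.0])]
wedge_nose []
190 [192, 193, 191] [np.float64(31.8), np.float64(31.2), np.float64(32.3)]
205 [192, 193, 191] [np.float64(31.8), np.float64(31.2), np.float64(32.3)]
215 [175, 193, 174] [np.float64(41.0), np.float64(31.2), np.float64(41.5)]
300 [192, 193, 191] [np.float64(31.8), np.float64(31.2), np.float64(32.3)]
310 [193, 192, 194] [np.float64(31.2), np.float64(31.8), np.float64(30.7)]
325 [172, 194, 193] [np.float64(42.6), np.float64(30.7), np.float64(31.2)]
```

Estimated lift is about 2.5 mm. I'll nudge another 2 mm, let it settle, then check visually.

>>> arm_command:
  rows:
    - {"grip": 0, "linear": [2, 0, 0], "rot": [0, 0, 0]}
    - {"grip": 0, "linear": [2, 0, 0], "rot": [0, 0, 0]}
    - {"grip": 0, "linear": [2, 0, 0], "rot": [0, 0, 0]}
    - {"grip": 0, "linear": [2, 0, 0], "rot": [0, 0, 0]}

```text
clock: 15.5
position: [505.4, -191.8, -1.6]
ee_rot: [1.0, -0.015, -0.006, -0.001]
contact_force: [-12.1, 0.1, 12.0]
gripper_width: 16.9
grasp_force: 61.1
```

```bash
python3 edge.py
python3 - <<'E'
from h import *
w=cv2.imread(sorted(__import__('glob').glob('pics/e*.png'))[-1]);b=cv2.imread('pics/w10.png')
sc=imaging.get_image('scene')['frame'][...,::-1];sd=imaging.get_image('side')['frame'][...,::-1]
r=lambda i:cv2.resize(i,(400,300),interpolation=cv2.INTER_CUBIC)
print(sorted(__import__('glob').glob('pics/e*.png')))
cv2.imwrite('pics/fin.png',np.vstack([np.hstack([r(b[90:240,156:356]),r(w[110:260,156:356])]),np.hstack([r(sc[190:250,265:345]),r(sd[145:205,205:285])])]))
E
```

```text
[ 505.4 -191.8   -1.6] 15.5 [-12.1   0.1  12. ] [0.14 3.28 0.02] [-0.0118  0.0012 -0.9999]
plate_front_left [(0.98, [346.0, 283.1], [-34.7, 58.5, -15.3]), (0.61, [181.5, 193.2], [26.6, -42.3, -15.9])]
plate_front_right [(0.74, [327.1, 192.7], [27.0, 41.6, -16.0])]
wedge_nose []
190 [196, 197, 195] [np.float64(29.5), np.float64(29.0), np.float64(30.1)]
205 [196, 197, 195] [np.float64(29.5), np.float64(29.0), np.float64(30.1)]
215 [197, 198, 196] [np.float64(29.0), np.float64(28.4), np.float64(29.5)]
300 [196, 197, 170] [np.float64(29.5), np.float64(29.0), np.float64(43.7)]
310 [197, 196, 198] [np.float64(29.0), np.float64(29.5), np.float64(28.4)]
325 [198, 197, 199] [np.float64(28.4), np.float64(29.0), np.float64(27.9)]
['pics/e1385.png', 'pics/e1480.png', 'pics/e1550.png']
```

View pics/fin.png

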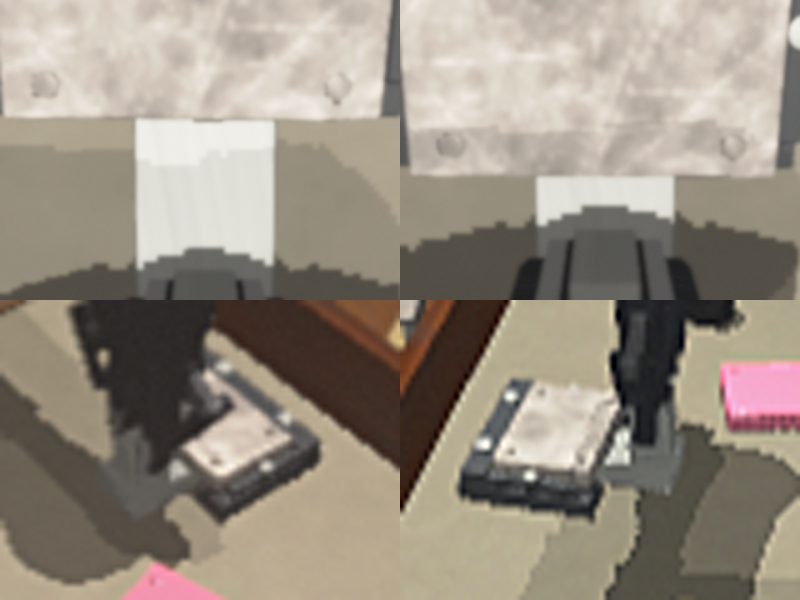

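The final picture shows the wedge centred under the plate. The front edge is level, at row about 197 on both sides, and the fingers are clear of it. The nose is about 56 mm under, and the apparent edge width also suggests a lift of about 3 mm. Handing in.

```bash
python3 -c "
from bench import job;print(job.job_done())"
```

```text
the job is handed in; nothing more can be done
None
```

I handed the job in with the wedge still gripped and the plate's front edge raised by my estimate of about 3 mm, level side to side; the hand-in returned no verdict, so a pass is not confirmed.

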